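# Put the clay loop tools away in their rests

## Robot

A 6-joint arm with a two-finger parallel gripper is mounted at the origin on the work surface. World frame = base frame: x ahead of the robot, y to its left, z up, the work surface at z = 0. Lengths are in mm, angles in rad, forces in N, time in s.
With the tool pointing down it reaches from about 350 to 975 mm from the base axis. Payload 7.1 kg.
Tool frame: the origin (TCP) lies at the centre of the arm's flange, where the gripper is bolted on; the fingertips stand 182 mm ahead of it and the grasp point (between the pads) lies 163 mm ahead of it; x points along the fingers, y is the direction in which the jaws open and shut, and the axes are right-handed (so a half turn about x gives the same grasp; the last joint's range is limited). The gripper opens to 88 mm and grips with 3 to 60 N. Pads are 20 mm wide; open, the fingers measure 115 mm over their backs; the gripper's body (75 mm by 178 mm) begins 61 mm behind the grasp point.
Start: joints at [1.19, 0.423, 1.63, -0, 1.089, -0.019], TCP at [221.192, 584.534, 404.675] pointing down, gripper open.
Joint ranges: [-3, 3], [-0.9, 2.11], [0.09, 2.58], [-1.31, 4.45], [0.11, 2.69], [-2.54, 2.54]. Speed limits (rad/s): [2.39, 2.39, 3.01, 3.14, 3.14, 3.14].

## Interface

Orientations are given as a rotation vector (axis times angle).
In Python, from workcell import readout, viewer, workorder, models gives the robot as it stands. The module is installed in compiled form; this text tells all that it offers.
- The arm moves only by the tool apply_moves, never from a script. Its argument "commands" is a list that holds one entry, the list of rows, each a list of 4 numbers: the shift along the world's x, y, z in m, then the turn about the world's z in rad. A call has 1 to 8 rows; each row is the pose to reach, as a shift and turn from the pose commanded when the call began; what a row does not reach only later rows make up. A row lasts 1/8 s, in which the tool goes at most 62.5 mm and 10.7 degrees, less where a joint would pass 70% of its speed; a pose out of reach is approached as far as the arm can. A call with a gripper value outside its range is refused whole. "gripper" is the finger opening in m, from 0 to 0.0878, set as the call begins (left out, the last holds). The fingers move at their own pace and stop on an object; the grip force is fixed at half the most. Time passes only in rows, so rows that repeat a pose let the fingers close. It gives the time, the measured TCP pose, the force and the opening at its end, in the units of the state.
- readout.get_obs(): the state, without advancing time (a new reading comes with each control period).
- viewer.get_image(name): name is "scene" or "top"; returns a dict with "color" (384x512x3 uint8, red, green, blue), "vertical_fov" (degrees; the focal length in pixels is half the picture's height over the tangent of half this angle, whatever the lens; pixels are square), "cx", "cy" (the principal point, pixels), "D" ([k1, k2, p1, p2, k3] as OpenCV has them; the pictures are not rectified), "rvec" (rotation vector, rad) and "tvec" (3), from world to camera coordinates, as OpenCV has them. Camera axes: x right, y down, z forward; pixel columns grow to the right and rows downward; lengths in mm; the calibration is good to about 2 mm. A picture is of the moment at which its call begins. There is no depth.
- workorder.close_job(): hands the job in, once; it reports no verdict.
Trained networks look in the newest picture that a camera, given by its name, has taken for a name from the list of things; names that differ only in an ending like _2 or _b are one class to them, and where a whole thing is asked for, a point or a joint stands for the part that bears it (a point fixed in the world has none). Each returns a list of dicts, best first, with "conf" (0 to 1); they miss things now and then, are a little off and sometimes report something else, mostly with a low value. They report only what shows in the picture. A call takes as long as a camera call.
- models.search_frame(camera, label): "position" ([x, y, z] in mm, in world coordinates, good to about 4 mm: the middle of the surface that is visible of it).
- models.place_of(camera, label): "position" ([x, y, z] in mm, in world coordinates, good to about 4 mm: a listed point, or the origin of a listed thing).
The state is a dict: "t": time; "qpos": joint angles; "qvel": joint speeds; "joint_torque": joint torques, N m; "ee_pos": TCP position; "orientation": TCP orientation; "ft_force": force on the tool from outside, world axes, zero at the start; "moment": the same for the moment, N m; "width": finger opening in mm.
Only numpy, scipy, OpenCV 4.12 (cv2) and the standard library are available. Lean on these libraries where they do the work, as an engineer would, in place of code of your own. Each camera call takes 0.05 s, during which the arm holds its last target.

## Task

Put away the three clay tools that have a wire loop at both ends: lay each one lengthwise in the wooden rest made for its length (the short tool in the shortest rest, the middle one in the middle-sized rest, the long one in the longest), flat on the floor of the rest and inside its end walls and lips. Either end may point either way and the order is free. Leave the spatula, the jar and the cork block where they are.

Things in the scene. Friction and masses are not known exactly. Their poses are not given: they have to be found in the camera images.
- short_tool: Loose double-ended clay loop tool, 120 mm long, about 30 g, lying flat: wooden handle 56 mm long, 18 wide, 18 high; at BOTH ends a 32 mm head (brass ferrule and flat closed loop of 4 mm dark steel wire, 28 wide, 9 above the underside). Ends alike. Origin: centre of its underside at mid-length, its balance point; x along its length, z up.
- middle_tool: Loose double-ended clay loop tool, 160 mm long, about 42 g, lying flat: wooden handle 96 mm long, 18 wide, 18 high; at BOTH ends a 32 mm head (brass ferrule and flat closed loop of 4 mm dark steel wire, 28 wide, 9 above the underside). Ends alike. Origin: centre of its underside at mid-length, its balance point; x along its length, z up.
- long_tool: Loose double-ended clay loop tool, 200 mm long, about 54 g, lying flat: wooden handle 136 mm long, 18 wide, 18 high; at BOTH ends a 32 mm head (brass ferrule and flat closed loop of 4 mm dark steel wire, 28 wide, 9 above the underside). Ends alike. Origin: centre of its underside at mid-length, its balance point; x along its length, z up.
- short_rest: Fixed wooden tool rest, the shortest: tray 162 mm long (x), 58 wide (y), for the short loop tool. Floor 6 mm above the table; inside 150 x 46 mm. End walls and 28 mm long side lips at the four corners, 6 thick, rise to 20 mm above the table; between the lips the long sides are open to the floor for the fingers. Origin: centre of its underside; x along its length, z up.
- middle_rest: Fixed wooden tool rest, the middle-sized: tray 202 mm long (x), 58 wide (y), for the middle loop tool. Floor 6 mm above the table; inside 190 x 46 mm. End walls and 28 mm long side lips at the four corners, 6 thick, rise to 20 mm above the table; between the lips the long sides are open to the floor for the fingers. Origin: centre of its underside; x along its length, z up.
- long_rest: Fixed wooden tool rest, the longest: tray 242 mm long (x), 58 wide (y), for the long loop tool. Floor 6 mm above the table; inside 230 x 46 mm. End walls and 28 mm long side lips at the four corners, 6 thick, rise to 20 mm above the table; between the lips the long sides are open to the floor for the fingers. Origin: centre of its underside; x along its length, z up.
- spatula: Bystander: a spatula, 180 mm long, with the same kind of wooden handle (100 x 18 x 18 mm) but a straight flat steel blade 70 x 22 mm at one end and no loops. It stays where it is. Origin: on its underside, 90 mm from either end; x along its length towards the blade. Loose.
- jar: Bystander: closed glass jar with a green lid, 68 mm in diameter, 100 mm tall, standing. Origin: centre of its underside; z up. Loose.
- cork_block: Bystander: cork sanding block, 60 x 90 x 35 mm (x, y, z). Origin: centre of its underside; z up. Loose.

How it is judged:
By the outcome, as a careful person would: the job done as asked, in the order asked, and still so for the second after the job is handed in, with the robot touching nothing.
It also fails if it takes over 93 s, if anything falls off the work surface, if the arm or the gripper's body presses on something with over 40 N, if the wrist force passes 120 N, or if a joint passes its speed limit or range.

## Working session

There is one attempt and no reset: what is moved stays moved. The work goes in short steps, Python scripts to look and compute and a tool call to move; the robot and the scene stay as the last step left them, time stands still between calls to the robot, and variables do not carry over. Pictures are saved under pics/ and viewed, and the job is handed in when it is done.

Besides the shell and the picture viewer there is one more tool, called as name(argument=value, ...) on one line, values as JSON. apply_moves: Moves the arm, as the interface text tells. Its arguments: {"type":"object","properties":{"commands":{"type":"array","items":{"type":"array","items":{"type":"array","items":{"type":"number"}}}},"gripper":{"type":"number"}},"required":["commands"]}

```bash
mkdir -p pics
python3 - <<'E'
from workcell import readout, viewer, models
import cv2,numpy as np
print(readout.get_obs())
for n in ("top","scene"):
    im=viewer.get_image(n); cv2.imwrite(f"pics/{n}0.png",im["color"][:,:,::-1])
    print({k:v for k,v in im.items() if k!="color"})
    for l in ["short_tool","middle_tool","long_tool","short_rest","middle_rest","long_rest","spatula","jar","cork_block"]:
        print(n,l,[(np.round(d["position"]),round(d["conf"],2)) for d in models.place_of(n,l)][:3])
E
```

```text
{'t': 0.0, 'qpos': array([ 1.18999992e+00,  4.23793769e-01,  1.63069637e+00, -1.37944030e-05,
        1.08865189e+00, -1.90218414e-02]), 'qvel': array([-1.12951325e-03,  8.03923270e-04, -2.60003685e-04, -1.03201509e-05,
        1.46420014e-03,  1.96759174e-03]), 'joint_torque': array([-1.53758276e-03, -5.44607913e+01, -2.73667824e+01,  6.42323191e-02,
        2.28309928e-02, -9.59963381e-05]), 'ee_pos': array([221.0901829 , 584.27521658, 403.9283908 ]), 'orientation': array([ 0.28266324,  1.55239038, -0.28506315]), 'ft_force': array([ 0.5436167 , -0.33865565,  0.41619603]), 'moment': array([ 0.04264869, -0.01262818, -0.05410606]), 'width': 87.83330986606032}
{'vertical_fov': 52.65566797428305, 'cx': 252.12689156576724, 'cy': 196.66478532065585, 'D': array([-0.03396137,  0.        ,  0.        ,  0.        ,  0.        ]), 'rvec': array([ 2.17266479, -2.13371538,  0.16759129]), 'tvec': array([-14.68845528, 641.40740998, 936.26776782])}
top short_tool [(array([517., 216.,   0.]), 0.76)]
top middle_tool [(array([512., 374.,  -3.]), 0.55)]
top long_tool [(array([ 505., -374.,   -2.]), 0.
[... 617 characters left out ...]
12, -0.65307915]), 'tvec': array([-246.01369499, -308.05817927, 1645.22053914])}
scene short_tool [(array([522., 216.,  -1.]), 0.58), (array([ 498., -373.,   -2.]), 0.56)]
scene middle_tool [(array([514., 376.,   0.]), 0.81)]
scene long_tool [(array([ 527., -216.,    2.]), 0.63), (array([ 500., -370.,   -1.]), 0.53)]
scene short_rest [(array([ 527., -217.,    1.]), 0.86), (array([513., 376.,  -3.]), 0.72)]
scene middle_rest [(array([553.,  78.,   1.]), 0.72), (array([554., -73.,  -0.]), 0.33)]
scene long_rest [(array([555., -75.,  -2.]), 0.59)]
scene spatula [(array([771.,  68.,  -3.]), 0.9)]
scene jar [(array([755., 269.,  -1.]), 0.67)]
scene cork_block [(array([ 747., -266.,    2.]), 0.9)]
```

View pics/top0.png

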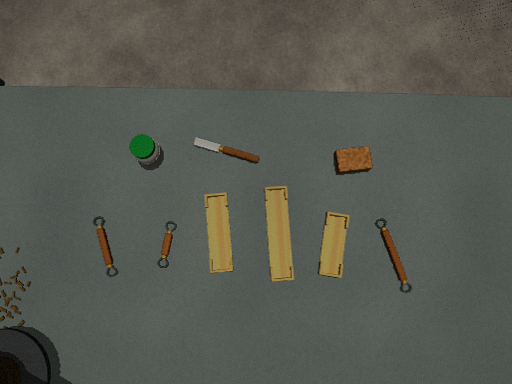

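View pics/scene0.png

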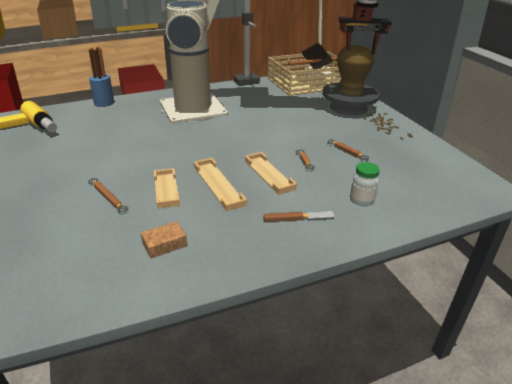

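```bash
cat > h.py <<'E'
import cv2,numpy as np
def unproj(im,px,z):
    H=im["color"].shape[0]; f=H/2/np.tan(np.radians(im["vertical_fov"])/2)
    K=np.array([[f,0,im["cx"]],[0,f,im["cy"]],[0,0,1]])
    n=cv2.undistortPoints(np.array(px,float).reshape(-1,1,2),K,im["D"]).reshape(-1,2)
    R=cv2.Rodrigues(im["rvec"])[0]; C=-R.T@im["tvec"]
    d=np.c_[n,np.ones(len(n))]@R
    return (C+d*((z-C[2])/d[:,2])[:,None])[:,:2]
def proj(im,P):
    H=im["color"].shape[0]; f=H/2/np.tan(np.radians(im["vertical_fov"])/2)
    K=np.array([[f,0,im["cx"]],[0,f,im["cy"]],[0,0,1]])
    return cv2.projectPoints(np.array(P,float),im["rvec"],im["tvec"],K,im["D"])[0].reshape(-1,2)
def blob(im,c,r,z,smin,vmin=40,draw=None):
    hsv=cv2.cvtColor(im["color"],cv2.COLOR_RGB2HSV)
    m=((hsv[...,0]<35)&(hsv[...,1]>smin)&(hsv[...,2]>vmin)).astype(np.uint8)
    n,lab,st,ce=cv2.connectedComponentsWithStats(m)
    i=min(range(1,n),key=lambda i:np.hypot(*(ce[i]-c)) if st[i,4]>25 else 1e9)
    ys,xs=np.nonzero(lab==i)
    W=unproj(im,np.c_[xs,ys],z)
    rect=cv2.minAreaRect(W.astype(np.float32))
    mu=W.mean(0); u,s,v=np.linalg.svd(W-mu,full_matrices=False)
    a=np.arctan2(v[0,1],v[0,0]); a=(a+np.pi/2)%np.pi-np.pi/2
    t=(W-mu)@v[0]; 
    return mu,a,np.ptp(t),rect,len(xs)
E
python3 - <<'E'
from h import *
from workcell import viewer
for n,S in (("top",dict(short=(167,244),middle=(105,246),long=(393,255),Rs=(335,244),Rm=(218,232),Rl=(279,233))),("scene",dict(short=(305,160),middle=(348,149),long=(107,195),Rs=(166,188),Rm=(270,172),Rl=(219,184)))):
    im=viewer.get_image(n)
    for k,c in S.items():
        mu,a,L,rect,N=blob(im,np.array(c),0,8 if k[0]=='R' else 10,110)
        print(n,k,mu.round(1),round(a,3),round(L,1),np.round(rect[0],1),np.round(rect[1],1),N)
    cv2.imwrite(f"pics/{n}1.png",cv2.resize(im["color"][190:300,80:430,::-1] if n=="top" else im["color"][130:230,70:390,::-1],None,fx=2.2,fy=2.2,interpolation=cv2.INTER_CUBIC))
E
```

```text
top short [519.1 216.2] -0.175 73.5 [519.2 216.2] [17.7 73.5] 179
top middle [510.7 376.2] 0.327 113.5 [511.2 376.6] [113.5  18.1] 291
top long [ 499.5 -375.3] 0.349 153.8 [ 501.1 -374.8] [153.8  17.4] 371
top Rs [ 526.4 -215.6] -0.14 164.1 [ 527.1 -216.4] [ 61.2 164.1] 1428
top Rm [552.   82.4] 0.108 204.4 [553.3  82.8] [204.4  58.4] 1742
top Rl [552.5 -73.4] 0.08 245.2 [554.4 -73.6] [245.2  60.1] 2103
scene short [520.1 216.3] -0.208 80.9 [520.7 216.3] [18.8 80.8] 71
scene middle [512.9 375.2] 0.286 111.9 [510.9 375. ] [111.6  31.8] 147
scene long [ 503.4 -372.3] 0.335 161.3 [ 500.9 -372.4] [161.3  18.4] 221
scene Rs [ 594. -226.] 1.414 54.3 [ 585.3 -224.2] [54.4 53.8] 151
scene Rm [637.4  92. ] -1.507 66.0 [631.6  94.4] [49.8 65.9] 155
scene Rl [659.5 -63.9] -1.476 61.4 [652.3 -62.4] [52. 61.] 171
```

View pics/top1.png

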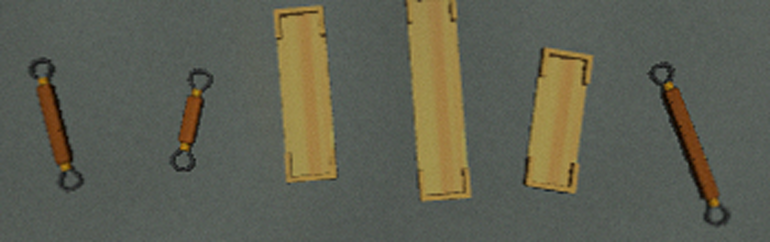

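```bash
cat >> h.py <<'E'
from scipy.spatial.transform import Rotation as Ro
def st():
    from workcell import readout
    o=readout.get_obs(); R=Ro.from_rotvec(o["orientation"]).as_matrix()
    return o, np.arctan2(R[1,1],R[0,1]), R
T=dict(short=(519.2,216.2,-.175),middle=(511,376.4,.327),long=(500.3,-375,.349),Rs=(526.8,-216,-.14),Rm=(552.7,82.6,.108),Rl=(553.5,-73.5,.08))
def to(k,z,tip_off=True):
    o,y,R=st(); x,yy,a=T[k]; p=o["ee_pos"]
    w=lambda d:(d+np.pi/2)%np.pi-np.pi/2
    print("t",o["t"],"p",p.round(1),"jawyaw",round(y,3),"q",o["qpos"].round(2),"F",o["ft_force"].round(1),"w",round(o["width"],1),"tilt",R[:,0].round(3))
    print("->",k,"d[mm]",(np.array([x,yy,z])-p).round(1),"turn",round(w(a+np.pi/2-y),3))
E
python3 - <<'E'
from h import *
to("middle",260);to("short",260);to("long",260);to("Rm",260)
import re
E
```

```text
t 1.1 p [221.2 584.5 404.7] jawyaw 1.209 q [ 1.19  0.42  1.63 -0.    1.09 -0.02] F [ 0.  -0.1  0.5] w 88.2 tilt [ 0.  0. -1.]
-> middle d[mm] [ 289.8 -208.1 -144.7] turn 0.689
t 1.1 p [221.2 584.5 404.7] jawyaw 1.209 q [ 1.19  0.42  1.63 -0.    1.09 -0.02] F [ 0.  -0.1  0.5] w 88.2 tilt [ 0.  0. -1.]
-> short d[mm] [ 298.  -368.3 -144.7] turn 0.187
t 1.1 p [221.2 584.5 404.7] jawyaw 1.209 q [ 1.19  0.42  1.63 -0.    1.09 -0.02] F [ 0.  -0.1  0.5] w 88.2 tilt [ 0.  0. -1.]
-> long d[mm] [ 279.1 -959.5 -144.7] turn 0.711
t 1.1 p [221.2 584.5 404.7] jawyaw 1.209 q [ 1.19  0.42  1.63 -0.    1.09 -0.02] F [ 0.  -0.1  0.5] w 88.2 tilt [ 0.  0. -1.]
-> Rm d[mm] [ 331.5 -501.9 -144.7] turn 0.47
```

apply_moves(commands=[[[0.29,-0.208,-0.145,0.689],[0.29,-0.208,-0.145,0.689],[0.29,-0.208,-0.145,0.689],[0.29,-0.208,-0.145,0.689],[0.29,-0.208,-0.145,0.689],[0.29,-0.208,-0.145,0.689],[0.29,-0.208,-0.145,0.689],[0.29,-0.208,-0.145,0.689]]], gripper=0.06)

```text
t: 2.1
ee_pos: [511.5, 376.1, 259.3]
orientation: [-0.255, 1.556, 0.255]
ft_force: [-0.2, -0.4, -0.0]
width: 60.2
```

Run:
```python
from h import *
from workcell import viewer
to("middle",187)
for n in("top","scene"):
    im=viewer.get_image(n); cv2.imwrite(f"pics/{n}2.png",im["color"][:,:,::-1])
```

```text
t 2.1 p [511.5 376.1 259.3] jawyaw 1.896 q [ 0.62  0.62  1.69  0.    0.83 -1.28] F [-0.2 -0.4 -0. ] w 60.2 tilt [-0.001 -0.    -1.   ]
-> middle d[mm] [ -0.5   0.3 -72.3] turn 0.002
```

View pics/scene2.png

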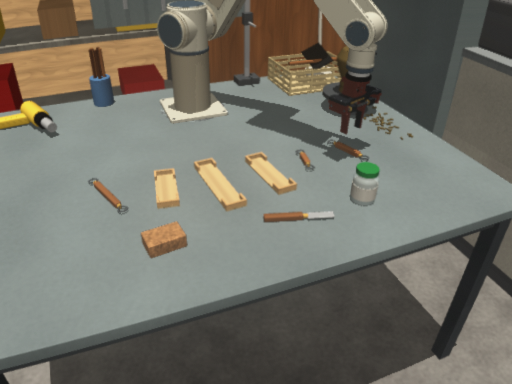

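View pics/top2.png

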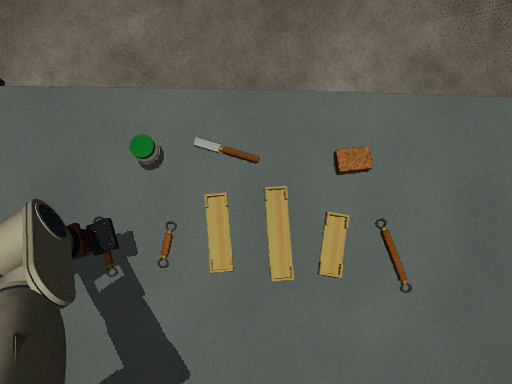

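The gripper is over the middle tool (top px ~105,240; scene ~350,130), straddling the handle. Descending and closing.

apply_moves(commands=[[[0,0,-0.035,0],[0,0,-0.06,0],[0,0,-0.072,0],[0,0,-0.072,0]]])

```text
t: 2.7
ee_pos: [510.4, 377.3, 187.7]
orientation: [-0.258, 1.556, 0.258]
ft_force: [-0.2, 0.1, 0.9]
width: 60.0
```

apply_moves(commands=[[[0,0,0,0],[0,0,0,0],[0,0,0,0],[0,0,0,0],[0,0,0,0],[0,0,0,0]]], gripper=0.005)

```text
t: 3.45
ee_pos: [511.3, 376.5, 187.8]
orientation: [-0.257, 1.555, 0.257]
ft_force: [-0.3, -1.4, 2.2]
width: 18.0
```

apply_moves(commands=[[[0,0,0.04,0],[0,0,0.07,0],[0,0,0.07,0],[0,0,0.07,0]]])

```text
t: 3.95
ee_pos: [510.8, 376.3, 256.8]
orientation: [-0.257, 1.557, 0.256]
ft_force: [-1.1, 0.1, -0.6]
width: 17.8
```

Run:
```python
from h import *
from workcell import viewer
to("Rm",260)
for n in("top","scene"):
    im=viewer.get_image(n); cv2.imwrite(f"pics/{n}3.png",im["color"][:,:,::-1])
```

```text
t 3.95 p [510.8 376.3 256.8] jawyaw 1.898 q [ 0.62  0.62  1.69  0.    0.83 -1.28] F [-1.1  0.1 -0.6] w 17.8 tilt [-0.001 -0.001 -1.   ]
-> Rm d[mm] [  41.9 -293.7    3.2] turn -0.219
```

View pics/scene3.png

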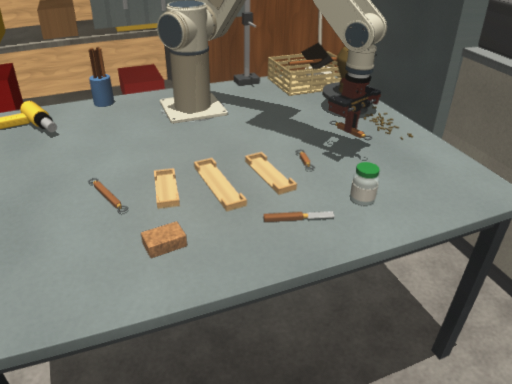

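The middle tool hangs level in the gripper (scene px ~350,128). Moving to the middle rest.

apply_moves(commands=[[[0.0415,-0.294,0,-0.219],[0.0415,-0.294,0,-0.219],[0.0415,-0.294,0,-0.219],[0.0415,-0.294,0,-0.219],[0.0415,-0.294,0,-0.219],[0.0415,-0.294,0,-0.219],[0.0415,-0.294,0,-0.219],[0.0415,-0.294,0,-0.219]]])

```text
t: 5.05
ee_pos: [552.4, 83.7, 257.2]
orientation: [-0.086, 1.57, 0.086]
ft_force: [-0.3, -1.0, -0.0]
width: 18.2
```

Run:
```python
from h import *
from workcell import viewer
to("Rm",194)
for n,s in(("top",np.s_[170:290,140:300]),("scene",np.s_[100:220,200:360])):
    im=viewer.get_image(n); cv2.imwrite(f"pics/{n}4.png",cv2.resize(im["color"][s][:,:,::-1],None,fx=4,fy=4,interpolation=cv2.INTER_CUBIC))
```

```text
t 5.05 p [552.4  83.7 257.2] jawyaw 1.681 q [ 0.13  0.54  1.86  0.    0.74 -1.55] F [-0.3 -1.  -0. ] w 18.2 tilt [-0.001  0.    -1.   ]
-> Rm d[mm] [  0.3  -1.1 -63.2] turn -0.002
```

View pics/scene4.png

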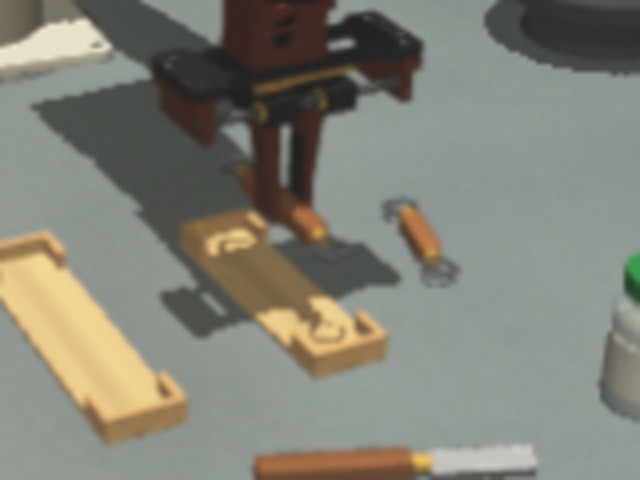

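View pics/top4.png

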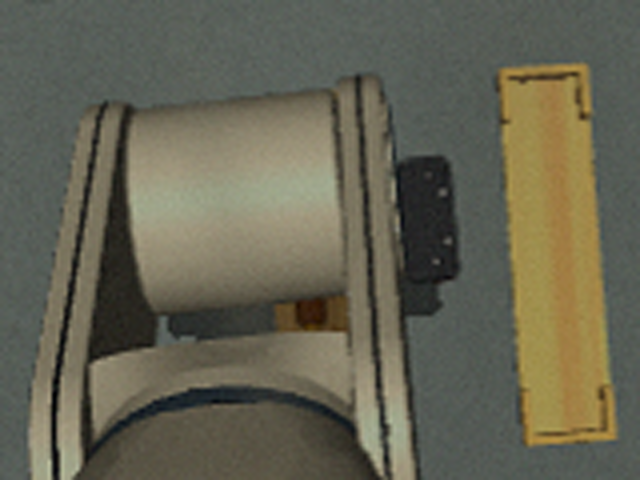

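Aligned over the middle rest (scene crop: tool ~(285,205), rest ~(280,295), parallel). Lowering and releasing.

apply_moves(commands=[[[0,0,-0.035,0],[0,0,-0.054,0],[0,0,-0.0635,0],[0,0,-0.0635,0],[0,0,-0.0635,0]]])

```text
t: 5.78
ee_pos: [552.9, 82.7, 194.4]
orientation: [-0.085, 1.569, 0.085]
ft_force: [0.4, -0.1, 0.2]
width: 17.8
```

apply_moves(commands=[[[0,0,0,0],[0,0,0,0],[0,0,0,0],[0,0,0,0]]], gripper=0.045)

```text
t: 6.28
ee_pos: [552.7, 82.5, 194.2]
orientation: [-0.085, 1.569, 0.085]
ft_force: [0.1, 0.5, 0.3]
width: 45.2
```

apply_moves(commands=[[[0,0,0.025,0],[0,0,0.0635,0],[0,0,0.0635,0],[-0.0335,0.134,0.0635,-0.283],[-0.0335,0.134,0.0635,-0.283],[-0.0335,0.134,0.0635,-0.283],[-0.0335,0.134,0.0635,-0.283],[-0.0335,0.134,0.0635,-0.283]]], gripper=0.045)

```text
t: 7.28
ee_pos: [519.4, 215.4, 257.3]
orientation: [0.137, 1.567, -0.138]
ft_force: [-0.4, 0.1, 0.3]
width: 44.8
```

Run:
```python
from h import *
from workcell import viewer
to("short",188)
for n,s in(("top",np.s_[170:290,140:300]),("scene",np.s_[100:220,200:360])):
    im=viewer.get_image(n); cv2.imwrite(f"pics/{n}5.png",cv2.resize(im["color"][s][:,:,::-1],None,fx=4,fy=4,interpolation=cv2.INTER_CUBIC))
```

```text
t 7.275 p [519.4 215.4 257.3] jawyaw 1.396 q [ 0.37  0.54  1.85 -0.    0.74 -1.02] F [-0.4  0.1  0.3] w 44.8 tilt [-0.001 -0.001 -1.   ]
-> short d[mm] [ -0.2   0.8 -69.3] turn -0.0
```

View pics/scene5.png

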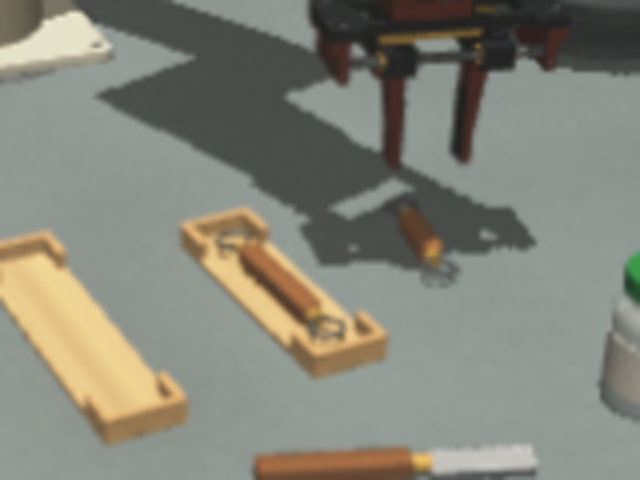

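View pics/top5.png

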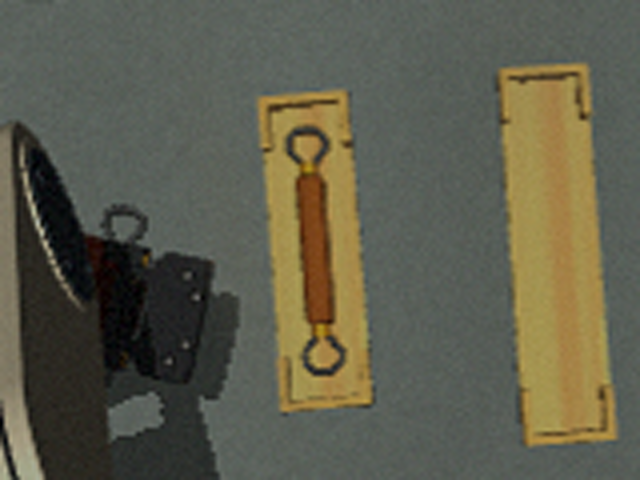

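The middle tool lies flat and centred in its rest (top crop ~(315,250)). The gripper is now over the short tool; grasping it.

apply_moves(commands=[[[0,0,-0.035,0],[0,0,-0.06,0],[0,0,-0.07,0],[0,0,-0.07,0]]])

```text
t: 7.88
ee_pos: [519.3, 215.9, 187.3]
orientation: [0.138, 1.567, -0.138]
ft_force: [-0.3, -0.1, 0.6]
width: 45.0
```

apply_moves(commands=[[[0,0,0,0],[0,0,0,0],[0,0,0,0],[0,0,0,0],[0,0,0,0]]], gripper=0.005)

```text
t: 8.5
ee_pos: [519.4, 216.7, 188.3]
orientation: [0.137, 1.566, -0.137]
ft_force: [-1.1, 0.1, 6.2]
width: 17.7
```

apply_moves(commands=[[[0,0,0.04,0],[0,0,0.07,0],[0,0,0.07,0],[0.0076,-0.432,0.07,0.035],[0.0076,-0.432,0.07,0.035],[0.0076,-0.432,0.07,0.035],[0.0076,-0.432,0.07,0.035],[0.0076,-0.432,0.07,0.035]]])

```text
t: 9.5
ee_pos: [524.1, -97.8, 256.5]
orientation: [0.11, 1.569, -0.11]
ft_force: [0.0, 1.0, -0.0]
width: 17.8
```

Run:
```python
from h import *
to("Rs",194.2)
```

```text
t 9.5 p [524.1 -97.8 256.5] jawyaw 1.431 q [-0.21  0.51  1.92  0.    0.71 -1.64] F [ 0.  1. -0.] w 17.8 tilt [-0.001  0.    -1.   ]
-> Rs d[mm] [   2.7 -118.2  -62.3] turn -0.0
```

apply_moves(commands=[[[0.0021,-0.1195,0,0],[0.0021,-0.1195,0,0],[0.0021,-0.1195,0,0],[0.0021,-0.1195,0,0]]])

```text
t: 10.0
ee_pos: [526.1, -215.1, 256.5]
orientation: [0.111, 1.57, -0.11]
ft_force: [0.0, 0.6, -1.4]
width: 17.5
```

Run:
```python
from h import *
from workcell import viewer
for i in range(3):to("Rs",194.2); im=viewer.get_image("scene")
for n,s in(("scene",np.s_[100:220,80:240]),):
    im=viewer.get_image(n); cv2.imwrite(f"pics/{n}6.png",cv2.resize(im["color"][s][:,:,::-1],None,fx=4,fy=4,interpolation=cv2.INTER_CUBIC))
```

```text
t 10.0 p [ 526.1 -215.1  256.5] jawyaw 1.43 q [-0.41  0.55  1.84  0.    0.75 -1.84] F [ 0.   0.6 -1.4] w 17.5 tilt [-0.002  0.001 -1.   ]
-> Rs d[mm] [  0.7  -0.9 -62.3] turn 0.001
t 10.05 p [ 526.3 -214.4  256.7] jawyaw 1.431 q [-0.41  0.55  1.84  0.    0.75 -1.84] F [ 0.7 -0.6 -0.4] w 17.8 tilt [-0.002  0.001 -1.   ]
-> Rs d[mm] [  0.5  -1.6 -62.5] turn -0.001
t 10.1 p [ 526.5 -214.1  257. ] jawyaw 1.432 q [-0.41  0.55  1.84  0.    0.75 -1.84] F [-1.7 -0.2 -0.1] w 18.0 tilt [-0.002  0.001 -1.   ]
-> Rs d[mm] [  0.3  -1.9 -62.8] turn -0.002
```

View pics/scene6.png

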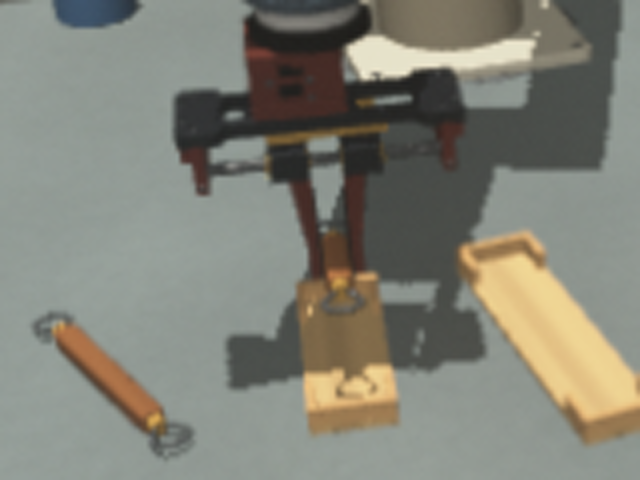

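The short tool hangs level above its rest (crop px ~(340,270)), its shadow falls within it. Placing.

apply_moves(commands=[[[0.0005,-0.0015,-0.035,0],[0.0005,-0.0015,-0.054,0],[0.0005,-0.0015,-0.0632,0],[0.0005,-0.0015,-0.0632,0],[0.0005,-0.0015,-0.0632,0]]])

```text
t: 10.82
ee_pos: [527.5, -216.8, 194.7]
orientation: [0.109, 1.568, -0.11]
ft_force: [0.2, -0.3, -0.4]
width: 17.7
```

apply_moves(commands=[[[0,0,0,0],[0,0,0,0],[0,0,0,0],[0,0,0,0]]], gripper=0.045)

```text
t: 11.32
ee_pos: [527.3, -216.9, 194.5]
orientation: [0.11, 1.568, -0.11]
ft_force: [-0.4, 0.2, -0.3]
width: 45.1
```

apply_moves(commands=[[[0,0,0.025,0],[0,0,0.0635,0],[0,0,0.0635,0],[-0.0265,-0.159,0.0735,-0.18],[-0.0265,-0.159,0.0735,-0.36],[-0.0265,-0.159,0.0735,-0.54],[-0.0265,-0.159,0.0735,-0.72],[-0.0265,-0.159,0.0735,-0.9]]])

```text
t: 12.32
ee_pos: [500.1, -376.5, 266.7]
orientation: [0.816, 1.414, -0.815]
ft_force: [-0.2, 0.2, 1.0]
width: 44.9
```

apply_moves(commands=[[[0,0,0,-0.18],[0,0,0,-0.36],[0,0,0,-0.54],[0,0,0,-0.72],[0,0,0,-0.9],[0,0,0,-1.08],[0,0,0,-1.26],[0,0,0,-1.44]]])

```text
t: 13.32
ee_pos: [500.5, -375.7, 266.7]
orientation: [1.844, 0.629, -1.845]
ft_force: [0.0, -0.5, -0.3]
width: 45.0
```

Run:
```python
from h import *
from workcell import viewer
to("long",188)
for n,s in(("top",np.s_[170:300,270:430]),("scene",np.s_[100:220,80:240])):
    im=viewer.get_image(n); cv2.imwrite(f"pics/{n}7.png",cv2.resize(im["color"][s][:,:,::-1],None,fx=4,fy=4,interpolation=cv2.INTER_CUBIC))
to("long",188)
```

```text
t 13.325 p [ 500.5 -375.7  266.7] jawyaw -0.915 q [-0.66  0.6   1.71  0.    0.84  0.25] F [ 0.  -0.5 -0.3] w 45.0 tilt [-0.001  0.001 -1.   ]
-> long d[mm] [ -0.2   0.7 -78.7] turn -0.307
t 13.425 p [ 500.5 -375.7  266.8] jawyaw -0.91 q [-0.66  0.6   1.71  0.    0.84  0.25] F [0.3 0.3 0. ] w 45.1 tilt [-0.001  0.001 -1.   ]
-> long d[mm] [ -0.2   0.7 -78.8] turn -0.311
```

View pics/scene7.png

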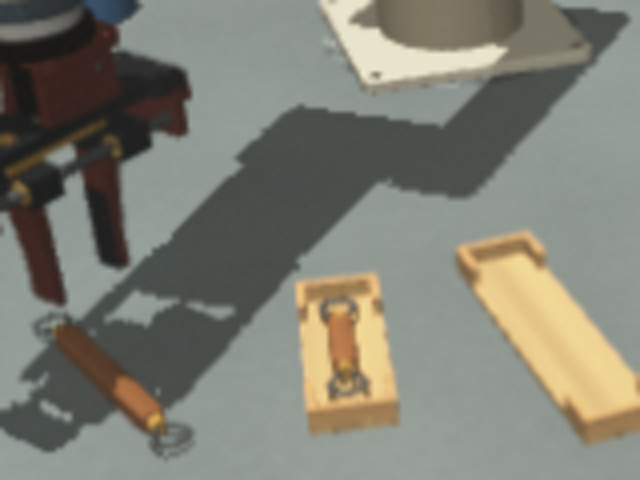

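View pics/top7.png

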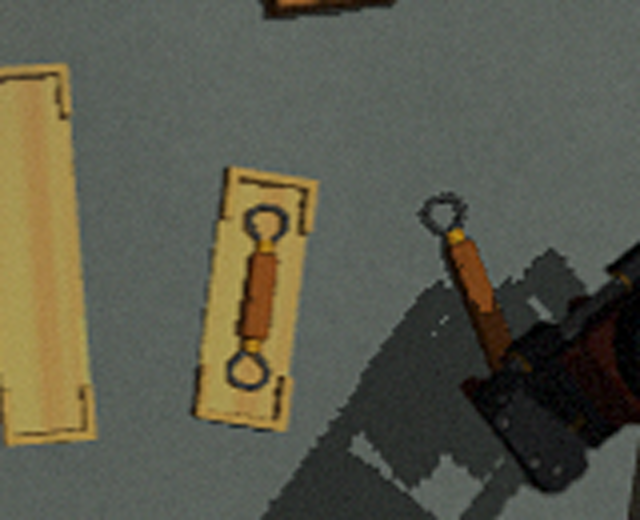

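The short tool lies flat inside its rest (top crop ~(258,295)). Finishing the turn, then grasping the long tool.

apply_moves(commands=[[[0,0.0005,0,-0.18],[0,0.0005,0,-0.311],[0,0.0005,0,-0.311],[0,0.0005,-0.035,-0.311],[0,0.0005,-0.06,-0.311],[0,0.0005,-0.0785,-0.311],[0,0.0005,-0.0785,-0.311],[0,0.0005,-0.0785,-0.311]]], gripper=0.06)

```text
t: 14.42
ee_pos: [501.1, -375.7, 190.1]
orientation: [2.03, 0.36, -2.029]
ft_force: [-0.5, -0.5, 0.4]
width: 59.9
```

apply_moves(commands=[[[0,0,0,0],[0,0,0,0],[0,0,0,0],[0,0,0,0],[0,0,0,0],[0,0,0,0]]], gripper=0.005)

```text
t: 15.18
ee_pos: [500.8, -375.4, 189.5]
orientation: [2.031, 0.36, -2.031]
ft_force: [0.4, 0.4, 1.5]
width: 17.9
```

apply_moves(commands=[[[0,0,0.04,0],[0,0,0.09,0],[0,0,0.09,0],[0,0,0.09,0]]])

```text
t: 15.68
ee_pos: [500.4, -375.2, 279.0]
orientation: [2.03, 0.36, -2.031]
ft_force: [0.0, 0.4, -0.4]
width: 17.7
```

Run:
```python
from h import *
from workcell import viewer
to("Rl",280)
for n,s in(("scene",np.s_[100:220,60:220]),):
    im=viewer.get_image(n); cv2.imwrite(f"pics/{n}8.png",cv2.resize(im["color"][s][:,:,::-1],None,fx=4,fy=4,interpolation=cv2.INTER_CUBIC))
to("Rl",280)
```

```text
t 15.675 p [ 500.4 -375.2  279. ] jawyaw -1.22 q [-0.66  0.58  1.7  -0.    0.86  0.56] F [ 0.   0.4 -0.4] w 17.7 tilt [-0.001  0.    -1.   ]
-> Rl d[mm] [ 53.1 301.7   1. ] turn -0.271
t 15.725 p [ 500.3 -375.   278.2] jawyaw -1.22 q [-0.66  0.58  1.7  -0.    0.86  0.56] F [-0.2  0.7 -0.9] w 17.7 tilt [-0.002  0.001 -1.   ]
-> Rl d[mm] [ 53.2 301.5   1.8] turn -0.271
```

View pics/scene8.png

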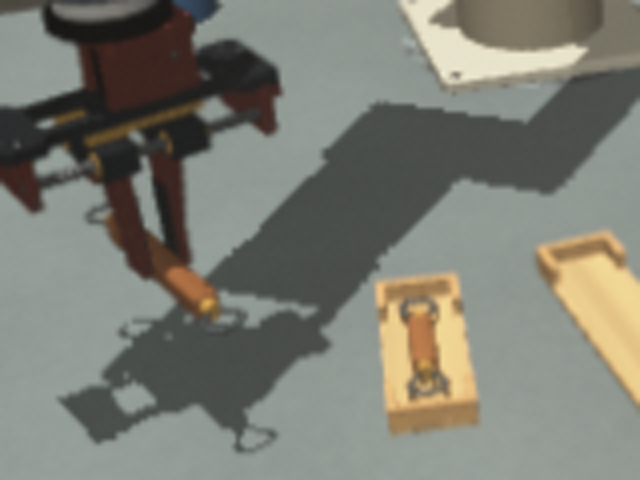

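The long tool is lifted and level (crop ~(165,265)). Moving to the long rest.

apply_moves(commands=[[[0.053,0.3015,0,-0.271],[0.053,0.3015,0,-0.271],[0.053,0.3015,0,-0.271],[0.053,0.3015,0,-0.271],[0.053,0.3015,0,-0.271],[0.053,0.3015,0,-0.271],[0.053,0.3015,0,-0.271],[0.053,0.3015,0,-0.271]]])

```text
t: 16.73
ee_pos: [553.4, -75.2, 278.9]
orientation: [2.18, 0.085, -2.183]
ft_force: [-0.2, -0.6, -0.8]
width: 17.7
```

Run:
```python
from h import *
from workcell import viewer
to("Rl",195.5)
for n,s in(("scene",np.s_[100:220,130:290]),):
    im=viewer.get_image(n); cv2.imwrite(f"pics/{n}9.png",cv2.resize(im["color"][s][:,:,::-1],None,fx=4,fy=4,interpolation=cv2.INTER_CUBIC))
to("Rl",195.5)
```

```text
t 16.725 p [553.4 -75.2 278.9] jawyaw -1.493 q [-0.16  0.5   1.86 -0.    0.78  1.34] F [-0.2 -0.6 -0.8] w 17.7 tilt [-0.001  0.    -1.   ]
-> Rl d[mm] [  0.1   1.7 -83.4] turn 0.002
t 16.775 p [553.5 -75.3 279. ] jawyaw -1.493 q [-0.16  0.5   1.86 -0.    0.78  1.34] F [-0.1 -0.3 -0.5] w 17.8 tilt [-0.001  0.    -1.   ]
-> Rl d[mm] [ -0.    1.8 -83.5] turn 0.002
```

View pics/scene9.png

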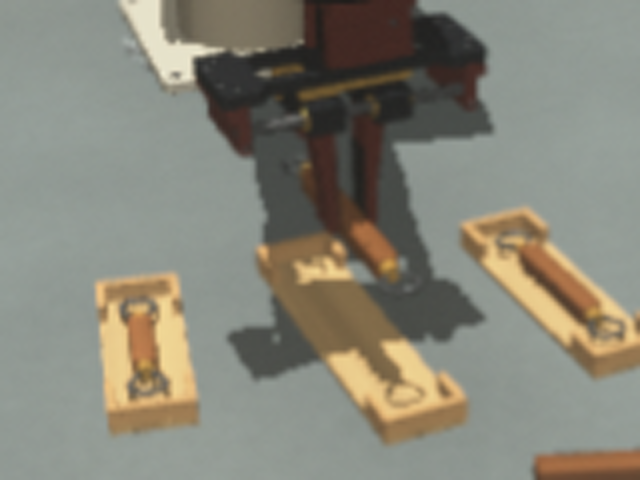

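Aligned (shadow of the loops falls inside the long rest, crop ~(320,265) and (405,392)). Placing.

apply_moves(commands=[[[0,0.001,-0.04,0],[0,0.001,-0.065,0],[0,0.001,-0.078,0],[0,0.001,-0.0835,0],[0,0.001,-0.0835,0],[0,0.001,-0.0835,0]]])

```text
t: 17.52
ee_pos: [554.2, -73.1, 196.7]
orientation: [2.182, 0.087, -2.179]
ft_force: [0.2, -0.6, -0.4]
width: 17.5
```

apply_moves(commands=[[[0,0,0,0],[0,0,0,0],[0,0,0,0],[0,0,0,0]]], gripper=0.045)

```text
t: 18.02
ee_pos: [553.8, -72.9, 196.0]
orientation: [2.181, 0.087, -2.181]
ft_force: [-1.0, -1.1, -0.2]
width: 44.8
```

apply_moves(commands=[[[0,0,0.025,0],[0,0,0.08,0],[0,0,0.14,0],[0,0,0.2,0],[-0.1,0,0.22,0],[-0.15,0,0.22,0],[-0.15,0,0.22,0],[-0.15,0,0.22,0]]])

```text
t: 19.02
ee_pos: [402.3, -72.8, 416.3]
orientation: [2.181, 0.086, -2.18]
ft_force: [1.2, -0.5, -0.6]
width: 45.1
```

Run:
```python
from h import *
from workcell import viewer
to("Rl",195.5)
for n,s in(("top",np.s_[100:300,100:420]),("scene",np.s_[100:240,80:340])):
    im=viewer.get_image(n); cv2.imwrite(f"pics/{n}10.png",cv2.resize(im["color"][s][:,:,::-1],None,fx=2.4,fy=2.4,interpolation=cv2.INTER_CUBIC))
```

```text
t 19.025 p [402.3 -72.8 416.3] jawyaw -1.492 q [-0.21  0.08  2.07  0.    0.99  1.28] F [ 1.2 -0.5 -0.6] w 45.1 tilt [ 0. -0. -1.]
-> Rl d[mm] [ 151.2   -0.7 -220.8] turn 0.001
```

View pics/scene10.png

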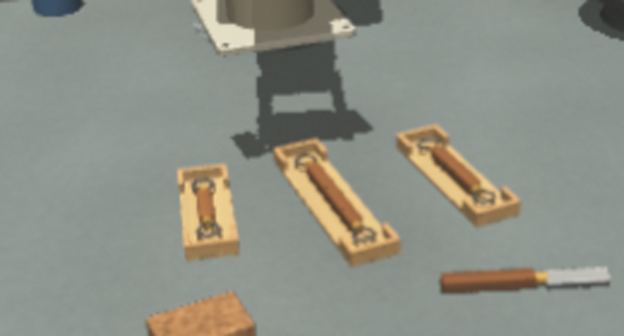

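View pics/top10.png

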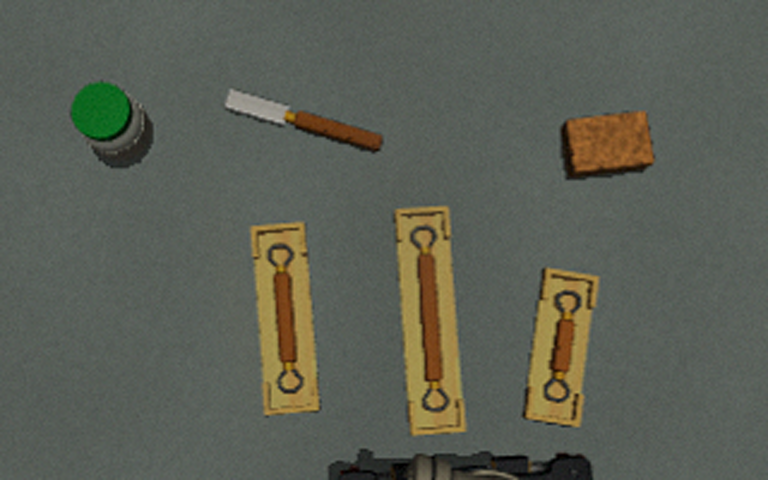

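All three tools lie flat and centred in their rests; the bystanders have not moved and the arm is clear. Handing in.

```bash
python3 -c "
from workcell import workorder
print(workorder.close_job())"
```

```text
the job is handed in; nothing more can be done
None
```

All three loop tools are in their matching rests, and I handed the job in at about 19 s of the 93 s allowed.

- **Final check:** the last pictures from both cameras show each tool flat on the floor of its rest, inside the end walls and lips. The spatula, jar and cork block look unmoved by eye, the gripper is raised clear and empty, and no force reading was above about 6 N.
- **Disagreements:** the networks gave some false matches for a few names, such as the jar and cork block, with a second location each. My colour measurement of the rests in the scene picture was also unusable. I used the top-camera measurements instead, and these agreed with the networks' best matches, except the top camera's false first match for the jar.

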